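Snug up the filler plug of a transformer can and cap it

TASK

The tapered brass filler plug on top of the green transformer can is only run in loosely. Turn it clockwise by its square head until you feel it go snug, but do not overtighten it, or its copper sealing sleeve is crushed; then set the orange dust cap right down over the plug, upright, and leave the other things on the bench alone.

Things in the scene. Friction and masses are not known exactly. Their poses are not given: they have to be found in the camera images.
- can: green sealed transformer can, 136 x 96 x 60 mm, bolted down. Origin: centre of its underside on the worktop, z up. Its filler port is a round aluminium boss, 36 mm diameter, 60 to 74 mm above the worktop, 30 mm from the origin along the can's -x. Two white bushings, 20 mm diameter, 23 mm high, stand on the lid at 50 mm along +x, 26 mm to either side.
- plug_head (a point): centre of the square head of the brass tapered plug, on its upright axis, 91 mm above the worktop. Head 20 x 20 mm across the flats (square to this frame's x and y), 78 to 104 mm above the worktop. Turned clockwise from above (negative about z) it tightens; it keeps its height and stays where it is left. It has an unknown free run at the start, 0.5 to 2.5 rad.
- sleeve_ring (a point): centre of the thin copper sealing sleeve, a ring of 28 mm diameter round the plug's neck on the boss, 74 mm above the worktop. It stays still in the free run; once the taper bites, the plug draws it straight down 1.5 mm per radian, by less than 1 mm in all, too little for these readings.
- cap_mid (a point): centre, half-way up, of the loose orange dust cap: a round cup standing open end down, 48 mm outer diameter, 50 mm high, wall and top 4 mm thick (bore 40 mm, 46 mm deep), about 60 g; z up. Fully down, its rim rests on the can's lid round the boss (2 mm clearance each side) and this point is 85 mm above the worktop on the plug's axis.
- reel_mid (a point): bystander: solder reel, 54 mm diameter, 36 mm high; its centre.
- tape_mid (a point): bystander: roll of yellow tape lying flat, 62 mm diameter, 14 mm high; its centre.
- glue_mid (a point): bystander: white glue bottle with red cap, 32 mm diameter, 87 mm high; its centre.
- driver_mid (a point): bystander: red-handled screwdriver lying flat, 183 mm long, 25 mm thick; its centre.
- plug_taper (a point): point on the plug's axis inside the port, at its taper. Free run takes up to 0.04 N m; then it bites: the moment steps up to 0.25 N m within some 0.06 rad of turn (the shank gives 4 N m/rad and springs back when let go) and rises 0.35 N m per further radian. Snug is 0.10 to 0.50 rad past the bite (0.28 to 0.42 N m, best about 0.34); more is overtightened. It is felt, not seen.
Things that resemble listed ones, but are neither listed nor needed, are in the scene too. There is more than one size of the part that bears cap_mid; the job needs the smallest.

How it is judged (in metres and radians):
On the way:
1. the plug is snug: its taper has drawn the sleeve down by more than 0.15 mm (distance of sleeve_ring from where it was at the start of the episode above 0.00015 m), for 0.2 s.
At the end, for the whole second after the job is handed in: The plug is snug and not overtightened (sleeve drawn down 0.15 to 0.75 mm, that is the plug turned 0.10 to 0.50 rad past the bite, not counting the spring of its shank), and the dust cap rests upright (within 0.1 rad) and at rest over it, centred within 5 mm and down on the can's lid within 3 mm (distance of sleeve_ring from where it was at the start of the episode between 0.00015 and 0.00075 m and horizontal distance between cap_mid and plug_head below 0.005 m and z of cap_mid in the frame of can between 0.082 and 0.088 m and angle between cap_mid's own z axis and vertical below 0.1 rad and linear speed of cap below 0.02 m/s); the robot touches nothing.
It fails at once if the plug is overtightened: its sleeve is drawn down more than 0.75 mm (distance of sleeve_ring from where it was at the start of the episode above 0.00075 m).
It fails at once if a bystander (reel, tape, glue bottle or screwdriver) is moved more than 3 cm (distance of any of reel_mid, tape_mid, glue_mid, driver_mid from where it was at the start of the episode above 0.03 m).
It also fails if it takes over 72 s, if anything falls off the work surface, if the arm or the gripper's body presses on something with over 40 N, if the wrist force passes 120 N, or if a joint passes its speed limit or range.

ROBOT

A 6-joint arm with a two-finger parallel gripper is mounted at the origin on a cart in front of the work surface, level with it; the furniture and walls round the work are solid. World frame = base frame: x ahead of the robot, y to its left, z up, the work surface at z = 0. Lengths are in mm, angles in degrees, forces in N, time in s.
With the tool pointing down it reaches from about 350 to 850 mm from the base axis. Payload 8.1 kg.
Tool frame: the origin (TCP) lies at the very end of the fingers, on their centre line; the grasp point (between the pads) lies 19 mm behind it (r.grip_depth is the distance from the TCP to the grasp point, in mm); y points along the fingers, z is the direction in which the jaws open and shut, and the axes are right-handed (so a half turn about y gives the same grasp; the last joint's range is limited). The gripper opens to 85 mm and grips with 20 to 120 N. Pads are 22 mm wide; open, the fingers measure 114 mm over their backs; the gripper's body (76 mm by 85 mm) begins 54 mm behind the grasp point. The pads swing forward as they close: fully open they stand 13 mm farther back than shut.
Start: joints at [60.825, 7.471, 85.268, -0, 87.261, -4.893], TCP at [246.716, 546.934, 231.292] pointing down, gripper open.
Joint ranges: [-169.43, 169.43], [-51.17, 129.36], [1.28, 143.12], [-76.62, 256.62], [0, 156.53], [-152.29, 152.29]. Speed limits (degrees/s): [136.94, 136.94, 159.86, 180, 180, 180].

INTERFACE

Orientations are given as [roll, pitch, yaw] about the fixed x, y, z axes, in that order (R = Rz(yaw) Ry(pitch) Rx(roll)).
In Python, from bench import readout, eyes, r gives the robot as it stands. The module is installed in compiled form; this text tells all that it offers.
- The arm moves only by the tool move_arm, never from a script. Its argument "motion" is text: rows parted by semicolons, each of 6 numbers parted by spaces: the shift along the world's x, y, z in cm, then the turn, a rotation vector about the world's x, y, z in degrees. A call has 1 to 10 rows; each row is the pose to reach, as a shift and turn from the pose commanded when the call began; what a row does not reach only later rows make up. A row lasts 1/12 s, in which the tool goes at most 41.7 mm and 7.16 degrees, less where a joint would pass 70% of its speed; a pose out of reach is approached as far as the arm can. A call with a gripper value outside its range is refused whole. "fingers" is the finger opening in cm, from 0 to 8.54, set as the call begins (left out, the last holds). The fingers move at their own pace and stop on an object; "squeeze" is the grip in N (left out, the last holds). Time passes only in rows, so rows that repeat a pose let the fingers close. It gives the time, the measured TCP pose, the force and the opening at its end, in the units of the state.
- readout.sense(): the state, without advancing time (a new reading comes with each control period).
- eyes.snapshot(name): name is "scene" or "top" or "wrist"; returns a dict with "image" (480x640x3 uint8, blue, green, red), "fx", "fy", "cx", "cy" (pixels), "world_to_cam" (4x4, takes a point from world to camera coordinates). Camera axes: x right, y down, z forward; pixel columns grow to the right and rows downward; lengths in mm; the calibration is good to about 2 mm. A picture is of the moment at which its call begins. There is no depth.
- r.hand_in(): hands the job in, once; it reports no verdict.
The state is a dict: "time": time; "joint_pos": joint angles; "qd": joint speeds; "joint_efforts": joint torques, N m; "tool_pos": TCP position; "tcp_rot": TCP orientation; "ft_force": force on the tool from outside, world axes, zero at the start; "wrist_torque": the same for the moment, N m; "finger_gap": finger opening in mm.
Only numpy, scipy, OpenCV 4.12 (cv2) and the standard library are available. Lean on these libraries where they do the work, as an engineer would, in place of code of your own. Each camera call takes 0.05 s, during which the arm holds its last target. There are 200 camera calls.

## Working session

There is one attempt and no reset: what is moved stays moved. The work goes in short steps, Python scripts to look and compute and a tool call to move; the robot and the scene stay as the last step left them, time stands still between calls to the robot, and variables do not carry over. Pictures are saved under pics/ and viewed, about 8 in all and at most 12, crops included, and the job is handed in when it is done.

Besides the shell and the picture viewer there is one more tool, called after "Request:" in YAML: its name, and indented under it one key for each argument. move_arm: Moves the arm, as the interface text tells. Its arguments: {"type":"object","properties":{"motion":{"type":"string"},"fingers":{"type":"number"},"squeeze":{"type":"number"}},"required":["motion"]}

```bash
mkdir -p pics; python3 - <<'E'
from bench import readout, eyes, r
import cv2
s=readout.sense()
for k in ("time","tool_pos","tcp_rot","ft_force","wrist_torque","finger_gap"): print(k,s[k])
print(r.grip_depth)
for n in ("scene","top"):
    d=eyes.snapshot(n); cv2.imwrite(f"pics/{n}0.png",d["image"]); print(n,d["fx"],d["cx"],d["cy"],d["world_to_cam"])
E
```

```text
time 0.0
tool_pos [246.43937941 546.45783793 230.28129993]
tcp_rot [-9.01014158e+01  1.05163931e-02 -2.42829844e+01]
ft_force [-0.20339089  0.68956603 -0.10499076]
wrist_torque [-0.00221624 -0.09488231  0.01820197]
finger_gap 85.43099135782768
18.700000000000003
scene 497.6626683724052 311.93743058452264 237.2920314916817 [[ 7.24293535e-01 -6.89490918e-01 -1.07221982e-03 -3.85646019e+02]
 [-3.46026903e-01 -3.62146942e-01 -8.65514283e-01  2.43502357e+02]
 [ 5.96375937e-01  6.27257417e-01 -5.00883096e-01  7.64137381e+02]
 [ 0.00000000e+00  0.00000000e+00  0.00000000e+00  1.00000000e+00]]
top 434.3152075156159 323.14877366473496 240.7032533698363 [[ 2.20334391e-02 -9.99607321e-01 -1.73127343e-02  1.51798834e+01]
 [-9.92791944e-01 -1.98360855e-02 -1.18197653e-01  5.63644243e+02]
 [ 1.17807822e-01  1.97922439e-02 -9.92839153e-01  1.13558812e+03]
 [ 0.00000000e+00  0.00000000e+00  0.00000000e+00  1.00000000e+00]]
```

View pics/scene0.png

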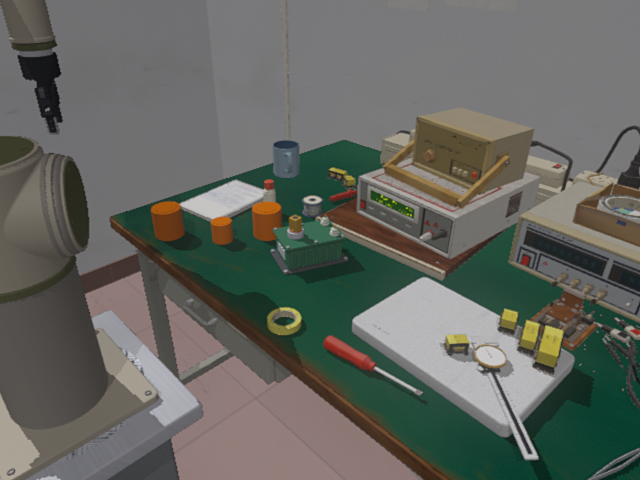

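View pics/top0.png

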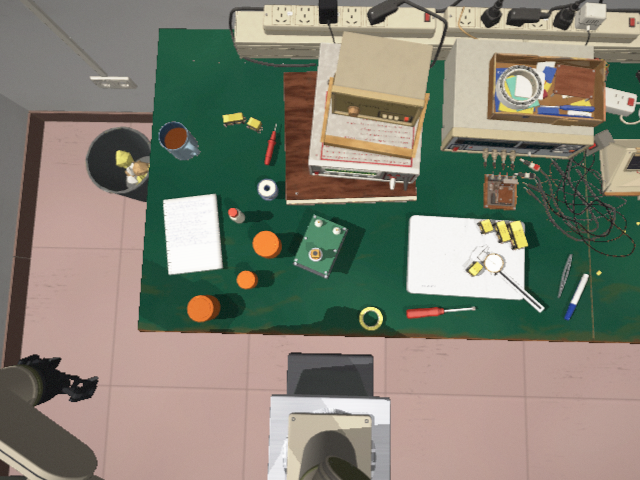

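The small orange cap is at top pixel (247,280) and scene pixel (222,231). The can has its plug at top pixel (316,254) and its bushings near (319,223) and (336,231). Next I measure them.

```bash
cat > h.py <<'E'
import numpy as np, cv2
from bench import readout, eyes, r
def ray(d,u,v):
    M=np.array(d["world_to_cam"]); R=M[:3,:3]; c=-R.T@M[:3,3]
    return c, R.T@np.array([(u-d["cx"])/d["fx"],(v-d["cy"])/d["fy"],1])
def onz(d,u,v,z):
    c,w=ray(d,u,v); return c+w*(z-c[2])/w[2]
def cross(l):
    A=0;b=0
    for d,u,v in l:
        c,w=ray(d,u,v); w/=np.linalg.norm(w); P=np.eye(3)-np.outer(w,w); A=A+P; b=b+P@c
    return np.linalg.solve(A,b)
def proj(d,p):
    q=np.array(d["world_to_cam"])@np.r_[p,1]; return d["cx"]+d["fx"]*q[0]/q[2], d["cy"]+d["fy"]*q[1]/q[2]
def blobs(d,lo,hi,amin=30):
    m=cv2.inRange(cv2.cvtColor(d["image"],cv2.COLOR_BGR2HSV),lo,hi)
    n,l,s,c=cv2.connectedComponentsWithStats(m)
    return [(c[i].round(1),s[i].tolist()) for i in range(1,n) if s[i][4]>=amin],l
E
python3 - <<'E'
from h import *
t=eyes.snapshot("top"); s=eyes.snapshot("scene")
for n,d in(("t",t),("s",s)):
    print(n); 
    for c,st in blobs(d,(5,180,120),(14,255,255),100)[0]: print(c,st,onz(d,*c,50 if n=="t" else 25).round())
for u,v,z in((316,254,104),(319,223,83),(336,231,83)): print(onz(t,u,v,z).round(1))
c=cv2.resize(t["image"][200:320,230:370],None,fx=4,fy=4,interpolation=cv2.INTER_CUBIC)
e=cv2.resize(s["image"][190:280,200:350],None,fx=4,fy=4,interpolation=cv2.INTER_CUBIC)[:,:560]
cv2.imwrite("pics/c1.png",c)
E
```

```text
t
[266.1 244. ] [253, 231, 27, 27, 572] [549. 178.  50.]
[246.1 279.4] [237, 271, 19, 18, 269] [455. 227.  50.]
[200.4 308. ] [188, 295, 26, 27, 547] [377. 344.  50.]
s
[165.5 208.1] [151, 202, 29, 13, 242] [418. 418.  25.]
[263.2 222.8] [252, 202, 29, 39, 499] [548. 186.  25.]
[219.1 230.7] [211, 217, 20, 27, 267] [449. 226.  25.]
[520.7  42.9 104. ]
[603.3  37.8  83. ]
[583.2  -6.6  83. ]
```

View pics/c1.png

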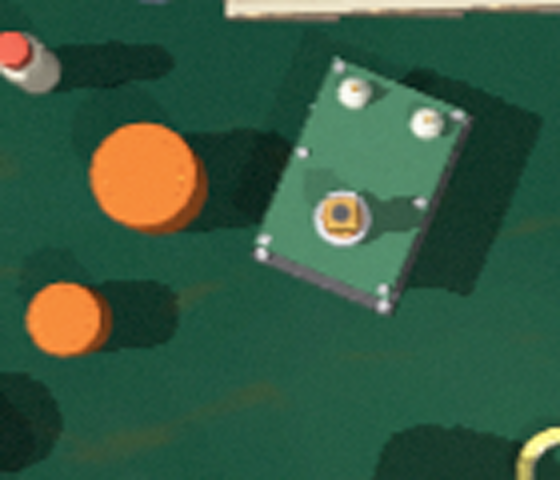

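Crop: plug top at (315.3,253.5), bushings at (318.5,223) and (336.8,230.8), so the can yaw is about -22°. I go above the plug and look with the wrist camera.

Request:
move_arm:
  motion: "27 -50 0 0 0 0;27 -50 0 0 0 0;27 -50 0 0 0 0;27 -50 0 0 0 0;27 -50 0 0 0 0;27 -50 0 0 0 0;27 -50 0 0 0 0;27 -50 0 0 0 0;27 -50 0 0 0 0;27 -50 0 0 0 0"

```text
time: 1.03
tool_pos: [445.1, 178.3, 231.4]
tcp_rot: [-90.0, -0.0, -24.3]
ft_force: [1.6, 0.5, 0.4]
finger_gap: 85.5
```

Request:
move_arm:
  motion: "10 -20 0 0 0 2;10 -20 0 0 0 2;10 -20 0 0 0 2;10 -20 0 0 0 2;10 -20 0 0 0 2;10 -20 0 0 0 2"

```text
time: 1.53
tool_pos: [545.9, -24.5, 231.0]
tcp_rot: [-90.1, -0.1, -22.5]
ft_force: [0.6, 0.3, 0.4]
finger_gap: 85.5
```

Request:
move_arm:
  motion: "-2.5 6.7 0 0 0 0;-2.5 6.7 0 0 0 0;-2.5 6.7 0 0 0 0"

```text
time: 1.78
tool_pos: [518.2, 50.6, 230.8]
tcp_rot: [-89.9, 0.1, -22.2]
ft_force: [-0.6, -0.2, 0.1]
finger_gap: 85.1
```

```bash
python3 - <<'E'
from h import *
d=eyes.snapshot("wrist"); cv2.imwrite("pics/w1.png",d["image"]); s=readout.sense()
print(s["tool_pos"],s["tcp_rot"],s["joint_pos"],s["wrist_torque"])
print(proj(d,(520.7,43,104)), ray(d,320,240))
E
```

```text
[518.8566816   49.20358509 231.04354236] [-8.99749651e+01  5.77529993e-02 -2.21632602e+01] [-2.51994246e-01 -4.75003481e+00  9.77094380e+01  4.48361551e-02
  8.70848365e+01 -6.80910189e+01] [-0.02317192  0.00490565 -0.00846392]
(np.float64(300.6607631344569), np.float64(234.8250921911463)) (array([445.43795988,  80.91601611, 373.40630576]), array([ 0.29863732, -0.09128729, -0.95044706]))
```

View pics/w1.png

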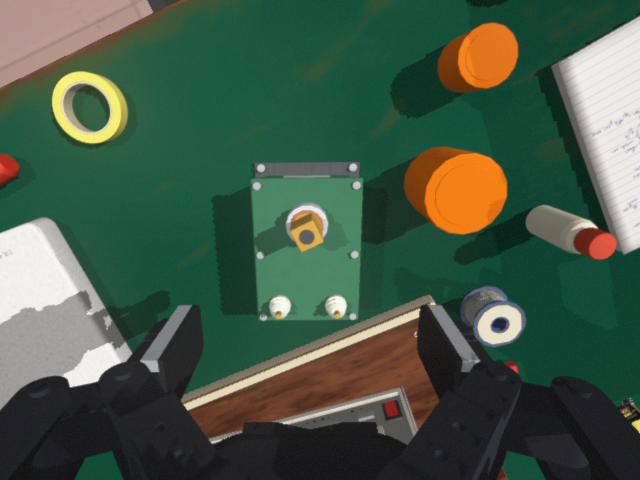

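The plug head is at (308,235), turned by about 20° against the can. I zoom and fit it.

```bash
python3 - <<'E'
from h import *
d=eyes.snapshot("wrist")
c=cv2.resize(d["image"][190:270,260:360],None,fx=7,fy=7,interpolation=cv2.INTER_CUBIC); cv2.imwrite("pics/w2.png",c)
for u,v in((260,181),(358,181),(265,316),(352,316)): print(onz(d,u,v,60).round(1))
E
```

```text
[477.   21.6  60. ]
[508.2  98.2  60. ]
[595.7 -27.2  60. ]
[626.8  49.2  60. ]
```

View pics/w2.png

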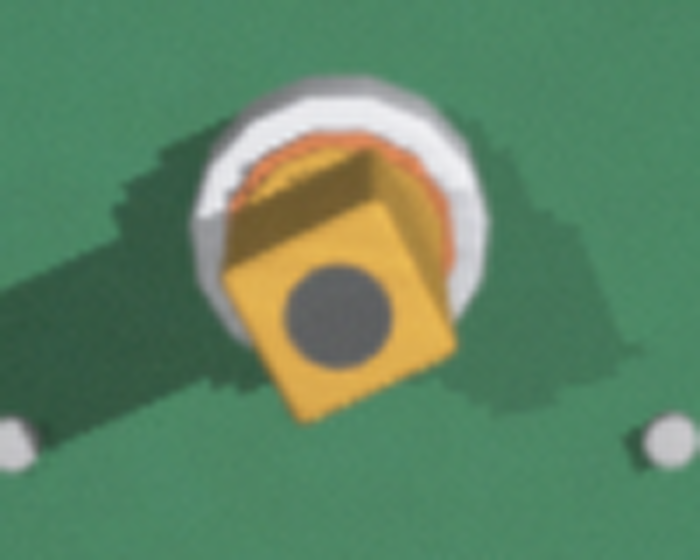

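Head top corners in the crop: (222,270), (385,202), (457,347), (305,423); dark disc centre at (338,316).

```bash
python3 - <<'E'
from h import *
d=eyes.snapshot("wrist")
P=np.array([onz(d,260+a/7,190+b/7,104)[:2] for a,b in((222,270),(385,202),(457,347),(305,423),(338,316))])
print(P.round(1)); print("centre",P[:4].mean(0),"disc",P[4])
for i in range(4):
    e=P[(i+1)%4]-P[i]; print(np.hypot(*e).round(1),np.degrees(np.arctan2(e[1],e[0])).round(1)%90)
s=eyes.snapshot("scene"); t=eyes.snapshot("top")
print(onz(t,315.3,253.5,104).round(1)); print(readout.sense()["tool_pos"], readout.sense()["joint_pos"])
print(proj(s,(520,43,104)))
E
```

```text
[[515.   35.9]
 [514.6  55. ]
 [532.7  56.2]
 [534.6  37.5]
 [524.6  45.5]]
centre [524.25171196  46.1673836 ] disc [524.56821784  45.53965102]
19.1 1.2000000000000028
18.1 3.7
18.8 5.799999999999997
19.7 4.599999999999994
[522.   44.7 104. ]
[519.79915114  47.0339895  231.32307816] [-4.46652241e-01 -4.68485313e+00  9.76186895e+01 -1.81422999e-02
  8.70597002e+01 -6.81688210e+01]
(np.float64(293.5452213462802), np.float64(217.36080486878632))
```

Request:
move_arm:
  motion: "0.4 -0.2 -8 0 0 26;0.4 -0.2 -8 0 0 26;0.4 -0.2 -8 0 0 26;0.4 -0.2 -8 0 0 26;0.4 -0.2 -8 0 0 26;0.4 -0.2 -8 0 0 26;0.4 -0.2 -8 0 0 26"

```text
time: 2.62
tool_pos: [524.3, 45.0, 152.0]
tcp_rot: [-90.0, -0.1, 3.5]
ft_force: [0.0, 0.5, 0.5]
finger_gap: 85.4
```

```bash
python3 - <<'E'
from h import *
d=eyes.snapshot("wrist"); s=readout.sense(); print(s["tool_pos"],s["tcp_rot"])
u,v=map(int,proj(d,(524,45.5,104))); print(u,v)
x,y=u-60,v-60
cv2.imwrite("pics/w3.png",cv2.resize(d["image"][y:y+120,x:x+120],None,fx=5,fy=5,interpolation=cv2.INTER_CUBIC)); np.save("w3.npy",d); print(x,y)
E
```

```text
[524.24087403  45.058497   151.96615572] [-9.00074184e+01 -7.06280603e-02  3.55851185e+00]
308 267
248 207
```

View pics/w3.png

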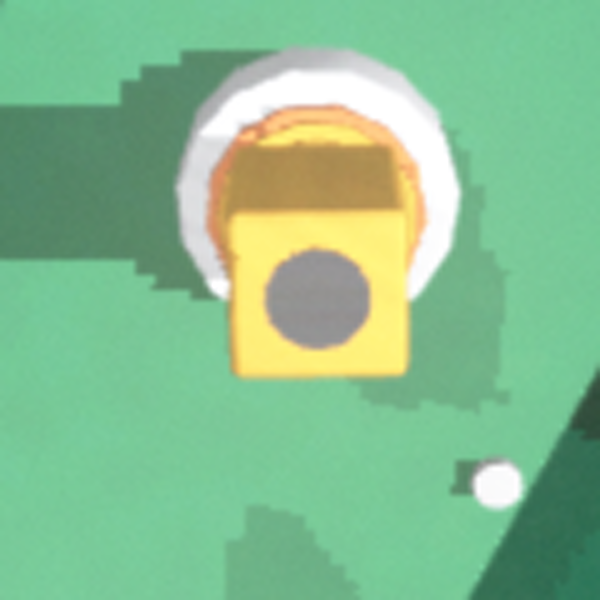

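Head top corners at (232,212), (405,210), (408,374), (236,378), disc at (318,299); the jaw is now aligned within about 1°.

```bash
python3 - <<'E'
from h import *
d=np.load("w3.npy",allow_pickle=True).item()
P=np.array([onz(d,248+a/5,207+b/5,104)[:2] for a,b in((232,212),(405,210),(408,374),(236,378),(318,299))])
print(P[:4].mean(0),P[4])
for i in range(4):
    e=P[(i+1)%4]-P[i]; print(np.hypot(*e).round(1),np.degrees(np.arctan2(e[1],e[0])).round(1))
B=np.array([onz(d,248+a/5,207+b/5,74)[:2] for a,b in((178,190),(460,195))]); print(B,B.mean(0))
print(d["world_to_cam"])
E
```

```text
[523.20175274  47.275151  ] [523.72622001  47.06022406]
18.8 94.2
19.5 5.4
19.2 -85.0
19.7 -175.9
[[522.4727961   29.5443008 ]
 [520.95377115  64.83265119]] [521.71328363  47.18847599]
[[-6.13892844e-02  9.98113382e-01 -1.01649311e-03 -1.36095498e+01]
 [ 9.50438933e-01  5.87679808e-02  3.05306665e-01 -5.15621687e+02]
 [ 3.04790405e-01  1.77764431e-02 -9.52253541e-01  1.43660386e+02]
 [ 0.00000000e+00  0.00000000e+00  0.00000000e+00  1.00000000e+00]]
```

Request:
move_arm:
  motion: "-0.1 0.15 -3.5 0 0 1;-0.1 0.15 -7 0 0 1;-0.1 0.15 -7 0 0 1;-0.1 0.15 -7 0 0 1"

```text
time: 3.0
tool_pos: [520.8, 46.8, 79.9]
tcp_rot: [-90.0, 0.3, 4.6]
ft_force: [-0.6, -0.3, 0.3]
finger_gap: 85.1
```

Request:
move_arm:
  motion: "0 0 0 0 0 0;0 0 0 0 0 0;0 0 0 0 0 0;0 0 0 0 0 0;0 0 0 0 0 0;0 0 0 0 0 0;0 0 0 0 0 0;0 0 0 0 0 0;0 0 0 0 0 0;0 0 0 0 0 0"
  fingers: 1.5
  squeeze: 30

```text
time: 3.83
tool_pos: [523.5, 46.2, 82.5]
tcp_rot: [-90.1, -0.1, 4.7]
ft_force: [-1.0, -3.4, 5.7]
finger_gap: 19.2
```

```bash
cat > st.py <<'E'
from h import *
s=readout.sense(); print(s["time"],*[np.round(s[k],3) for k in("tool_pos","tcp_rot","ft_force","wrist_torque","finger_gap","joint_pos")])
E
python3 st.py
```

```text
3.8333 [523.514  46.16   82.529] [-90.067  -0.094   4.703] [-0.988 -3.352  5.715] [-0.507  0.173 -0.027] 19.201 [-5.12000e-01  3.05900e+00  1.06047e+02 -6.10000e-02  7.07940e+01
 -9.51950e+01]
```

Request:
move_arm:
  motion: "0 0 0 0 0 0;0 0 0 0 0 0;0 0 0 0 0 -7;0 0 0 0 0 -14;0 0 0 0 0 -14;0 0 0 0 0 -14"
  squeeze: 80

```text
time: 4.33
tool_pos: [523.6, 46.4, 82.7]
tcp_rot: [-90.0, -0.1, -9.3]
ft_force: [-1.5, -1.8, 6.4]
finger_gap: 18.2
```

```bash
python3 st.py
```

```text
4.3333 [523.568  46.364  82.677] [-90.023  -0.112  -9.344] [-1.488 -1.794  6.367] [-0.269  0.261 -0.039] 18.222 [-5.0200e-01  3.0500e+00  1.0604e+02 -4.2000e-02  7.0803e+01 -8.1144e+01]
```

Request:
move_arm:
  motion: "0 0 0 0 0 -7;0 0 0 0 0 -14;0 0 0 0 0 -14;0 0 0 0 0 -14"

```text
time: 4.67
tool_pos: [523.7, 46.5, 82.7]
tcp_rot: [-90.0, -0.1, -23.3]
ft_force: [-1.4, -1.3, 6.7]
finger_gap: 18.4
```

```bash
python3 st.py
```

```text
4.6667 [523.699  46.528  82.69 ] [-89.975  -0.126 -23.342] [-1.352 -1.348  6.741] [-0.221  0.175 -0.027] 18.435 [-4.93000e-01  3.05200e+00  1.06036e+02 -2.70000e-02  7.07860e+01
 -6.71430e+01]
```

Request:
move_arm:
  motion: "0 0 0 0 0 -5;0 0 0 0 0 -10;0 0 0 0 0 -10;0 0 0 0 0 -10"

```text
time: 5.0
tool_pos: [523.8, 46.6, 82.7]
tcp_rot: [-89.9, -0.1, -33.3]
ft_force: [-0.5, -1.1, 5.1]
finger_gap: 18.2
```

```bash
python3 st.py
```

```text
5.0 [523.818  46.615  82.731] [-89.934  -0.128 -33.326] [-0.451 -1.096  5.125] [-0.092  0.03  -0.036] 18.227 [-4.92000e-01  3.05000e+00  1.06033e+02 -1.50000e-02  7.07730e+01
 -5.71610e+01]
```

Request:
move_arm:
  motion: "0 0 0 0 0 -7;0 0 0 0 0 -13;0 0 0 0 0 -13;0 0 0 0 0 -13"

```text
time: 5.33
tool_pos: [523.9, 46.7, 82.7]
tcp_rot: [-89.9, -0.1, -46.2]
ft_force: [1.7, -1.6, 6.0]
finger_gap: 18.2
```

```bash
python3 st.py
```

```text
5.3333 [523.912  46.726  82.67 ] [-89.894  -0.111 -46.178] [ 1.661 -1.601  5.995] [-0.066 -0.164 -0.068] 18.234 [-4.86000e-01  3.06000e+00  1.06031e+02 -6.00000e-03  7.07560e+01
 -4.43060e+01]
```

Request:
move_arm:
  motion: "0 0 0 0 0 -7;0 0 0 0 0 -13;0 0 0 0 0 -13;0 0 0 0 0 -13"

```text
time: 5.67
tool_pos: [524.1, 46.8, 82.7]
tcp_rot: [-89.8, -0.1, -59.2]
ft_force: [1.1, 0.1, 5.3]
finger_gap: 18.1
```

```bash
python3 st.py
```

```text
5.6667 [524.14   46.789  82.732] [-89.843  -0.094 -59.17 ] [1.065 0.147 5.284] [ 0.043 -0.316  0.01 ] 18.119 [-4.83000e-01  3.06100e+00  1.06022e+02  2.00000e-03  7.07340e+01
 -3.13140e+01]
```

Request:
move_arm:
  motion: "0 0 0 0 0 -6;0 0 0 0 0 -12;0 0 0 0 0 -12;0 0 0 0 0 -12"

```text
time: 6.0
tool_pos: [524.3, 46.8, 82.7]
tcp_rot: [-89.8, -0.1, -71.0]
ft_force: [2.8, -0.9, 5.6]
finger_gap: 18.2
```

```bash
echo 'print("eff",np.round(s["joint_efforts"],3))'>>st.py; python3 st.py
```

```text
6.0 [524.275  46.821  82.687] [-8.9809e+01 -6.1000e-02 -7.1007e+01] [ 2.78  -0.935  5.574] [ 0.053 -0.632  0.019] 18.227 [-4.8300e-01  3.0680e+00  1.0602e+02  6.0000e-03  7.0711e+01 -1.9478e+01]
eff [  0.155 -44.75  -40.967  -0.051   1.169   0.614]
```

Request:
move_arm:
  motion: "0 0 0 0 0 -5;0 0 0 0 0 -10;0 0 0 0 0 -10;0 0 0 0 0 -10"

```text
time: 6.33
tool_pos: [524.4, 46.8, 82.7]
tcp_rot: [-89.8, -0.0, -81.0]
ft_force: [3.6, -0.3, 5.3]
finger_gap: 18.2
```

```bash
python3 st.py
```

```text
6.3333 [524.445  46.78   82.738] [-8.9780e+01 -3.6000e-02 -8.0987e+01] [ 3.631 -0.294  5.339] [ 0.014 -0.827  0.038] 18.175 [-4.84000e-01  3.06900e+00  1.06013e+02  1.00000e-03  7.06950e+01
 -9.49700e+00]
eff [ 1.4700e-01 -4.4904e+01 -4.0823e+01 -1.5000e-02  1.4640e+00  4.4200e-01]
```

Request:
move_arm:
  motion: "0.1 0 0 0 0 -6;0.1 0 0 0 0 -12;0.1 0 0 0 0 -12;0.1 0 0 0 0 -12"

```text
time: 6.67
tool_pos: [524.8, 46.7, 82.7]
tcp_rot: [-89.9, -0.0, -93.0]
ft_force: [0.4, -0.4, 8.5]
finger_gap: 18.4
```

```bash
python3 st.py
```

```text
6.6667 [524.761  46.741  82.653] [-8.9868e+01 -6.0000e-03 -9.2970e+01] [ 0.393 -0.387  8.511] [-0.066 -0.167  0.207] 18.354 [-4.79000e-01  3.21100e+00  1.05875e+02 -1.20000e-02  7.07820e+01
  2.49600e+00]
eff [-3.7000e-02 -4.4279e+01 -4.1471e+01  2.1600e-01  1.3100e-01  7.3200e-01]
```

Request:
move_arm:
  motion: "0 0 0 0 0 -2;0 0 0 0 0 -4;0 0 0 0 0 -4;0 0 0 0 0 -4"

```text
time: 7.0
tool_pos: [524.8, 46.7, 82.7]
tcp_rot: [-89.9, 0.0, -96.9]
ft_force: [-0.0, -0.6, 7.9]
finger_gap: 18.4
```

```bash
python3 st.py
```

```text
7.0 [524.826  46.728  82.676] [-8.9858e+01  1.0000e-03 -9.6938e+01] [-0.033 -0.558  7.866] [-0.123 -0.152  0.296] 18.383 [-4.78000e-01  3.21100e+00  1.05873e+02 -1.60000e-02  7.07760e+01
  6.46500e+00]
eff [-4.1000e-02 -4.4368e+01 -4.1413e+01  2.8000e-01  2.4800e-01  4.6200e-01]
```

Request:
move_arm:
  motion: "0 0 0 0 0 -3;0 0 0 0 0 -6;0 0 0 0 0 -6;0 0 0 0 0 -6"

```text
time: 7.33
tool_pos: [524.9, 46.7, 82.7]
tcp_rot: [-89.9, 0.0, -102.9]
ft_force: [0.6, -1.1, 7.2]
finger_gap: 18.0
```

```bash
python3 st.py; python3 - <<'E'
from h import *
for i in range(6):
    eyes.snapshot("top"); print(readout.sense()["wrist_torque"][2].round(3))
E
```

```text
7.3333 [524.881  46.694  82.657] [-8.98500e+01  1.60000e-02 -1.02946e+02] [ 0.615 -1.083  7.23 ] [-0.108 -0.225  0.244] 18.034 [-4.80000e-01  3.21200e+00  1.05874e+02 -1.80000e-02  7.07650e+01
  1.24710e+01]
eff [  0.046 -44.454 -41.338   0.355   0.4     0.568]
0.349
0.301
0.331
0.313
0.348
0.331
```

Mean moment is about 0.32 N m, well inside snug. Releasing and going to the small cap.

Request:
move_arm:
  motion: "0 0 0 0 0 0;0 0 0 0 0 0;0 0 0 0 0 0;0 0 0 0 0 0;0 0 0 0 0 0;0 0 0 0 0 0;0 0 3 0 0 0;0 0 7 0 0 0;0 0 10 0 0 0;0 0 10 0 0 0"
  fingers: 8.5

```text
time: 8.47
tool_pos: [527.7, 46.8, 189.1]
tcp_rot: [-89.4, 0.1, -103.3]
ft_force: [0.6, 0.3, 0.7]
finger_gap: 85.2
```

Request:
move_arm:
  motion: "-7 18 0 0 0 61;-7 18 0 0 0 61;-7 18 0 0 0 61;-7 18 0 0 0 61;-7 18 0 0 0 61;-7 18 0 0 0 61;-7 18 0 0 0 61;-7 18 0 0 0 61;-7 18 0 0 0 61;-7 18 0 0 0 61"

```text
time: 9.3
tool_pos: [453.5, 226.9, 181.0]
tcp_rot: [-90.0, 0.0, -42.1]
ft_force: [0.4, -0.0, 0.4]
finger_gap: 84.9
```

```bash
python3 st.py; python3 - <<'E'
from h import *
d=eyes.snapshot("wrist"); cv2.imwrite("pics/w4.png",d["image"]); np.save("w4.npy",d)
for c,st in blobs(d,(5,150,80),(16,255,255),300)[0]: print(c,st,onz(d,*c,50).round(1))
print(proj(d,(452,226,50)))
E
```

```text
9.3 [453.506 226.949 180.966] [-9.0015e+01  9.0000e-03 -4.2062e+01] [ 0.391 -0.024  0.397] [0.004 0.007 0.001] 84.918 [ 2.0790e+01 -5.3370e+00  1.0353e+02  1.0000e-03  8.1825e+01 -2.7149e+01]
eff [ 1.6300e-01 -4.4265e+01 -4.9145e+01  6.0000e-03  4.0000e-03 -1.8410e+00]
[362.3  40.7] [309, 0, 113, 94, 8823] [382.1 338.2  50. ]
[313.5 219.7] [283, 184, 63, 71, 3461] [451.6 232.7  50. ]
[341.7 340.7] [301, 284, 86, 111, 7623] [546.5 179.6  50. ]
(np.float64(307.32735828869767), np.float64(225.78119143828235))
```

View pics/w4.png

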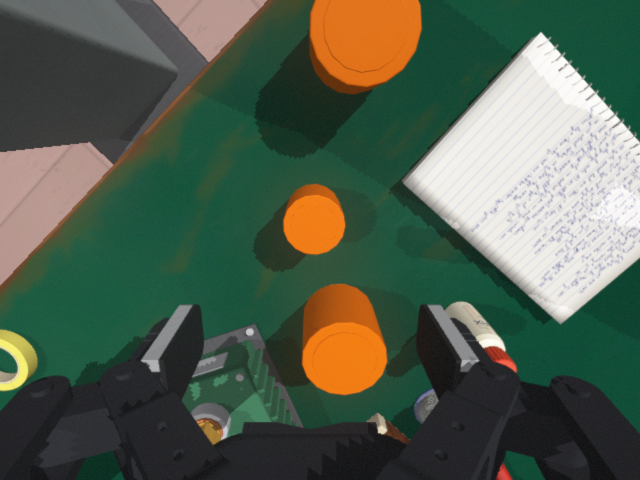

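The small cap's top disc is centred near (314,224) with radius about 31 px, and nothing stands to its sides along the jaw.

```bash
python3 - <<'E'
from h import *
d=np.load("w4.npy",allow_pickle=True).item()
c=onz(d,314,224,50); print(c,np.linalg.norm(onz(d,283.5,224,50)-onz(d,345,224,50)))
E
```

```text
[454.36184894 230.72933839  50.        ] 46.91845025160756
```

Request:
move_arm:
  motion: "0.1 0.4 -4 0 0 0;0.1 0.4 -8 0 0 0;0.1 0.4 -12 0 0 0;0.1 0.4 -14.5 0 0 0;0.1 0.4 -15.7 0 0 0;0.1 0.4 -15.7 0 0 0;0.1 0.4 -15.7 0 0 0"

```text
time: 9.93
tool_pos: [455.0, 230.9, 24.8]
tcp_rot: [-90.0, 0.0, -42.4]
ft_force: [0.3, 0.2, 1.3]
finger_gap: 85.1
```

Request:
move_arm:
  motion: "0 0 0 0 0 0;0 0 0 0 0 0;0 0 0 0 0 0;0 0 0 0 0 0;0 0 0 0 0 0;0 0 0 0 0 0;0 0 0 0 0 0"
  fingers: 4.2
  squeeze: 30

```text
time: 10.52
tool_pos: [456.3, 231.4, 26.5]
tcp_rot: [-89.8, -0.1, -42.3]
ft_force: [-1.3, 0.1, 7.7]
finger_gap: 47.0
```

```bash
python3 st.py
```

```text
10.5167 [456.257 231.407  26.461] [-8.9824e+01 -8.9000e-02 -4.2293e+01] [-1.294  0.079  7.727] [-0.162  0.223 -0.133] 47.017 [ 2.11510e+01  5.45100e+00  1.10101e+02 -1.00000e-03  6.42510e+01
 -2.65560e+01]
eff [ 6.4000e-02 -4.4876e+01 -4.0656e+01  3.9000e-02 -5.6500e-01 -7.5000e-02]
```

Request:
move_arm:
  motion: "0 0 4 0 0 0;0 0 8 0 0 0;0 0 12 0 0 0;1.3 -3.6 12.5 0 0 0;2.6 -7.2 12.5 0 0 0;4 -11 12.5 0 0 0;5.5 -15 12.5 0 0 0;6.9 -18.4 12.5 0 0 0;6.9 -18.4 12.5 0 0 0;6.9 -18.4 12.5 0 0 0"

```text
time: 11.35
tool_pos: [524.6, 44.7, 150.1]
tcp_rot: [-90.0, -0.1, -42.5]
ft_force: [-0.3, -0.2, -0.4]
finger_gap: 46.3
```

```bash
python3 - <<'E'
from h import *
for i in range(4): d=eyes.snapshot("wrist")
s=eyes.snapshot("scene")
T=readout.sense()["tool_pos"]; print(T, readout.sense()["finger_gap"])
for n,q in(("w",d),("s",s)):
    for c,st in blobs(q,(5,150,80),(16,255,255),300)[0]: print(n,c,st)
print("tcp-> cap top centre px",proj(d,T+[0,0,24]), proj(s,T))
A=cv2.resize(d["image"][100:420,140:500],None,fx=1.4,fy=1.4); B=cv2.resize(s["image"][130:290,230:380],None,fx=2.8,fy=2.8)
cv2.imwrite("pics/p5.png",np.hstack([A,B[:,:296]]) if B.shape[0]==A.shape[0] else A)
print(A.shape,B.shape); np.save("w5.npy",d)
E
```

```text
[523.40218517  48.00561634 149.44628729] 46.67384549717639
w [499.8 131. ] [416, 74, 152, 122, 9272]
w [309.5 323.9] [246, 240, 128, 155, 12768]
w [557.7 377.3] [438, 294, 202, 177, 8925]
s [294.2 200.9] [283, 184, 23, 30, 421]
s [167.1 220.6] [151, 201, 33, 40, 1065]
s [265.7 219.7] [252, 202, 30, 39, 953]
tcp-> cap top centre px (np.float64(309.77387542625246), np.float64(342.7952591486145)) (np.float64(292.73175918691516), np.float64(196.60155573547866))
(448, 504, 3) (448, 420, 3)
```

View pics/p5.png

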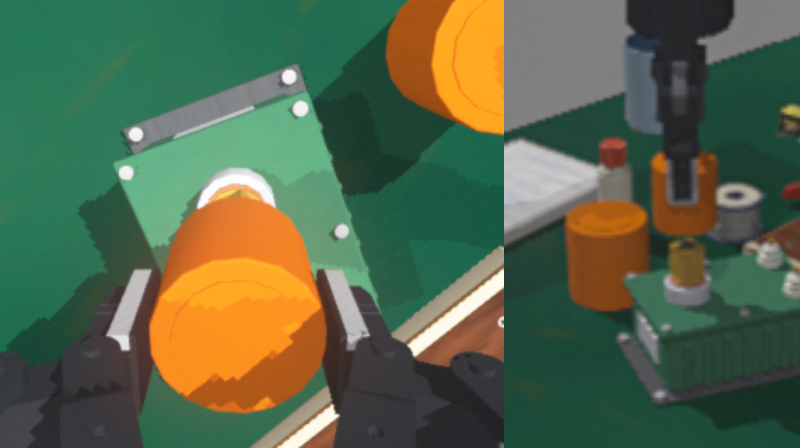

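The cap hangs upright in the jaws over the plug, with its top disc centred near (310,340) against (310,343) expected.

Request:
move_arm:
  motion: "0.1 -0.1 -0.5 0 0 0;0.1 -0.1 -1 0 0 0;0.1 -0.1 -1 0 0 0;0.1 -0.1 -1 0 0 0;0.1 -0.1 -1 0 0 0"

```text
time: 12.02
tool_pos: [524.5, 46.0, 139.0]
tcp_rot: [-90.0, 0.0, -42.3]
ft_force: [0.5, -0.7, -0.5]
finger_gap: 46.4
```

```bash
python3 st.py
```

```text
12.0167 [524.472  46.013 139.033] [-9.0023e+01  2.4000e-02 -4.2262e+01] [ 0.529 -0.687 -0.539] [0.035 0.053 0.034] 46.364 [-5.66000e-01 -2.42000e-01  1.03117e+02 -1.00000e-03  7.71580e+01
 -4.83040e+01]
eff [ 8.9000e-02 -4.7713e+01 -4.7874e+01  4.0000e-03  9.0000e-03  1.0000e-03]
```

Request:
move_arm:
  motion: "0.05 0.02 -1 0 0 0;0.05 0.02 -2 0 0 0;0.05 0.02 -3 0 0 0;0.05 0.02 -3.5 0 0 0;0.05 0.02 -3.5 0 0 0;0.05 0.02 -3.5 0 0 0"

```text
time: 12.52
tool_pos: [524.6, 46.0, 103.5]
tcp_rot: [-90.1, 0.1, -42.3]
ft_force: [0.1, 0.4, -0.1]
finger_gap: 46.5
```

Request:
move_arm:
  motion: "0 0 -0.2 0 0 0;0 0 -0.4 0 0 0;0 0 -0.6 0 0 0;0 0 -0.8 0 0 0;0 0 -0.8 0 0 0"

```text
time: 12.93
tool_pos: [525.4, 46.0, 96.6]
tcp_rot: [-90.0, -0.0, -42.3]
ft_force: [0.4, 0.4, -0.9]
finger_gap: 46.5
```

Past the boss edge without contact force. Lowering the rest.

Request:
move_arm:
  motion: "0 0 -0.2 0 0 0;0 0 -0.4 0 0 0;0 0 -0.6 0 0 0;0 0 -0.8 0 0 0;0 0 -0.8 0 0 0"

```text
time: 13.35
tool_pos: [524.7, 46.0, 87.5]
tcp_rot: [-90.0, 0.0, -42.3]
ft_force: [0.2, -0.3, -1.2]
finger_gap: 46.2
```

Request:
move_arm:
  motion: "0 0 -0.1 0 0 0;0 0 -0.2 0 0 0;0 0 -0.2 0 0 0;0 0 -0.2 0 0 0"

```text
time: 13.68
tool_pos: [525.3, 46.0, 86.9]
tcp_rot: [-90.0, -0.0, -42.3]
ft_force: [-3.4, 0.5, 5.7]
finger_gap: 46.7
```

Contact with the lid (about 6 N) at the expected height. Releasing gently and backing off.

Request:
move_arm:
  motion: "0 0 0 0 0 0;0 0 0 0 0 0;0 0 0 0 0 0;0 0 0 0 0 0;0 0 0 0 0 0;0 0 2 0 0 0;0 0 5 0 0 0;0 0 8 0 0 0;0 0 12 0 0 0;0 0 12 0 0 0"
  fingers: 8.5

```text
time: 14.52
tool_pos: [529.3, 46.0, 215.2]
tcp_rot: [-89.5, -0.5, -42.3]
ft_force: [1.3, 0.6, 1.4]
finger_gap: 85.1
```

Request:
move_arm:
  motion: "-5 10 0 0 0 0;-5 10 0 0 0 0;-5 10 0 0 0 0;-5 10 0 0 0 0;-5 10 0 0 0 0;-5 10 0 0 0 0"

```text
time: 15.02
tool_pos: [475.4, 145.8, 206.3]
tcp_rot: [-90.0, -0.0, -42.2]
ft_force: [-0.4, -0.2, -0.3]
finger_gap: 85.2
```

```bash
python3 - <<'E'
from h import *
w=eyes.snapshot("wrist"); s=eyes.snapshot("scene"); t=eyes.snapshot("top")
for n,q in(("s",s),("t",t)):
    for c,st in blobs(q,(5,150,80),(16,255,255),150)[0]: print(n,c,st)
for p in((525,46.2,85),(525,46.2,110)): print(proj(s,p),proj(t,p))
A=cv2.resize(w["image"],(400,300)); B=cv2.resize(s["image"][170:290,230:390],(400,300),interpolation=cv2.INTER_CUBIC)
cv2.imwrite("pics/end.png",np.hstack([A,B]))
E
```

```text
s [167.1 220.6] [151, 201, 33, 40, 1064]
s [265.7 219.7] [252, 202, 30, 39, 954]
s [295.5 224.7] [284, 210, 23, 31, 623]
s [561.5 312.7] [547, 305, 28, 17, 217]
t [299.2  91.5] [285, 83, 30, 19, 221]
t [296.5 127.1] [285, 104, 28, 48, 636]
t [175. 138.] [165, 128, 21, 21, 355]
t [294.7 163.2] [286, 151, 22, 30, 289]
t [358.6 186.2] [331, 178, 59, 20, 338]
t [315.  252.7] [306, 243, 19, 20, 295]
(np.float64(294.46769084289724), np.float64(223.97519112796832)) (np.float64(314.997859793259), np.float64(252.97104640027473))
(np.float64(294.2468804577737), np.float64(213.57186852143138)) (np.float64(314.6395096295505), np.float64(252.07228413651507))
```

View pics/end.png

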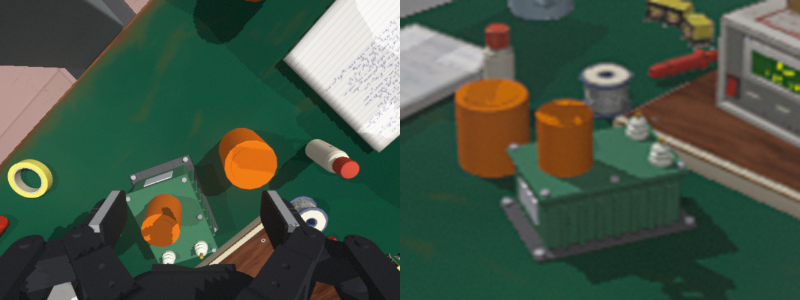

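The cap stands upright and fully down on the lid. Its centre is at scene pixel (295.5,224.7) against (294.5,224.0) expected, and at top pixel (315.0,252.7) against (315.0,253.0). The bystanders look untouched and the gripper is clear.

```bash
python3 -c "
from bench import r
r.hand_in()"
```

```text
the job is handed in; nothing more can be done
```

I tightened the plug to snug, set the smallest orange cap down over it, and handed the job in at about 15 s of robot time. No verdict was reported.

- **Plug:** I turned it about 108° clockwise in one grip. The bite showed as a jump to 0.21 N m on the step that ended 98° into the turn. I stopped 10° later with readings of 0.24 to 0.35 N m, averaging about 0.32, which suggests about 0.2 rad past the bite. Single readings vary by about 0.04 N m, and the bite itself is only placed to within about 10° of turn. The whole of that range still falls inside the snug limits.
- **Cap:** It slid over the boss without contact force and met the lid at the expected height with about 6 N. In the last pictures it looks upright, and its centre is within about 1 pixel (2–3 mm) of the target in both the scene and top views.
- **Bystanders:** They looked undisturbed in the last pictures, but I did not measure their positions. The gripper was clear of everything when I handed in.

One disagreement came up along the way. The wrist camera placed the plug about 1.7 mm short in x compared with what the grip showed. I used the grip's position to place the cap.

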